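Prop the thread winder's hood open

TASK

Get the bench thread winder ready for cleaning: first throw its isolator lever right over to the red (off) end; then, with the thrown-back hood left standing up out of the way, swing the red-sleeved prop rod up; last, bring the hood down until the rod's tip sits in the orange V-shaped socket under the hood and the rod alone carries it. Never let the hood fall shut, and do not disturb the thread cones, the spare bobbin and the other things lying about.

Things in the scene. Friction and masses are not known exactly. Their poses are not given: they have to be found in the camera images.
- winder: Grey thread winder, fixed to the table. Bed 50 mm high, x -145..145, y -115..125 mm; 112 mm high back wall on its +y edge; blue thread package (top 106 mm) on its -x half. Origin on the table under the bed. z up; x runs along the hood hinge, roughly away from the robot; y points to the hinge side; the hood opens from the -y side.
- hood_hinge (a point): Mid-point of the hood's hinge line, at (0, 100, 110) mm in the winder frame; the line is parallel to the winder's x. The hood is a white 0.9 kg sheet with a window, 280 mm wide along x, reaching 185 mm from the hinge, 6 mm thick, with a 16 mm rim turned inwards and a blue tab on its free edge.
- hood (a joint): Hood angle (rad) about its hinge: 0 = shut (level, free edge towards the winder's -y), 1.571 = upright, stop 1.75. Starts thrown back at 1.4 to 1.6. The stiff hinge holds it above about 1.3; below about 1.15 it sinks shut by its weight (damped, in 2 to 3 s) unless propped. Seated on the prop it rests at 0.90 rad.
- hood_tab (a point): Grip point on the hood's blue tab (24 mm wide along the winder's x, 8 mm thick, sticking out 58 mm past the free edge): at winder x = -30 mm, 220 mm from the hinge line (35 mm past the free edge), in the sheet. Pinched across its 24 mm width it can turn between the fingers as the hood swings.
- socket (a point): Where the centre of the prop's tip lies when seated in the orange V-socket (36 mm wide along x, mouth 34 mm across, walls 90 degrees apart) on the hood's inner face: winder x = +75 mm, 155 mm from the hinge line along the sheet, 25 mm inside it. Moves with the hood. The V guides in a tip up to about 8 mm off.
- prop_pivot (a point): Pivot of the prop rod, at (75, -85, 80) mm in the winder frame, axis parallel to the winder's x. A bracket stands beside it on the +x side only. The rod is steel, 12 mm thick, 0.08 kg, with a red sleeve (14 mm thick) from 75 to 125 mm from the pivot; it swings in the plane winder x = +75 mm.
- prop (a joint): Prop rod angle (rad) about its pivot: 0 = folded, level, pointing to the winder's +y, its axis 30 mm above the bed; 1.571 = straight up; stop 1.9. Starts at 0 to 0.3. The stiff pivot (0.08 N m) keeps it where it is put. Seated in the socket it stands at 1.10 rad; nothing stops it there.
- prop_tip (a point): Centre of the prop rod's round tip (radius 6 mm), 153 mm from the pivot.
- isolator_box: Grey isolator box, fixed to the table, 150 x 90 x 45 mm, origin under its centre; green (on) patch on top at its -x end, red (off) patch at its +x end; its -x end points roughly at the robot. A lever rises from a black 70 x 50 x 25 mm block on its top.
- isolator (a joint): Isolator lever (rad), turning about an axis parallel to the box's y, 67 mm above the table over the box's origin: 0 = on, leaning 0.5 rad to the -x (green) end; 1.0 = off, leaning 0.5 rad to the +x (red) end. Stays where it is left, moved by about 1 N at its tip.
- isolator_tip (a point): Centre of the black ball (26 mm across) at the end of the isolator lever, 80 mm from its axis; the stem is 10 mm thick.
- white_cone: White thread cone standing on the table, 72 mm wide foot, 130 mm high; origin at its foot. Leave alone.
- blue_cone: Blue thread cone standing on the table, same size; origin at its foot. Leave alone.
- grey_cone: Grey thread cone standing on the table, same size; origin at its foot. Leave alone.
- spare_bobbin: Yellow bobbin, 40 mm wide, 42 mm high, standing on the winder's bed in its -x, -y corner; origin at its foot. Leave alone.
- shears: Black-handled shears 235 mm long lying on the table; origin near the blades' pivot. Leave alone.
- pin_tin: Round tin, 64 mm wide, 45 mm high, origin at its foot. Leave alone.
Mind the look-alikes: they are no part of the job. What is shaped like the isolator_box but blue is not meant.

How it is judged:
On the way, in this order (a step that is already met when the one before it is completed fails the run):
1. the isolator lever is over at the red (off) end while the prop is still down (value of joint isolator above 0.85 rad and value of joint prop below 0.6 rad), for 0.2 s.
2. the prop rod is swung up, the hood still standing (value of joint each of prop, isolator above 0.85 rad and value of joint hood above 1.1 rad), for 0.2 s.
At the end, for the whole second after the job is handed in: The isolator lever is off (over 0.85 rad); the prop's tip is within 9 mm of its seat in the V-socket; the hood rests at 0.84 to 0.97 rad with its weight on the prop (over 0.3 N), and hood and prop are still (value of joint isolator above 0.85 rad and distance between prop_tip and socket below 0.009 m and value of joint hood between 0.84 and 0.97 rad and contact force between prop and hood above 0.3 N and velocity of joint hood between -0.05 and 0.05 rad/s and velocity of joint prop between -0.05 and 0.05 rad/s); the robot touches nothing.
It fails at once if the hood falls shut (below 0.6 rad) (value of joint hood below 0.6 rad).
It fails at once if a thread cone, the bobbin, the shears or the tin is moved more than 30 mm (distance of any of white_cone, blue_cone, grey_cone, spare_bobbin, shears, pin_tin from where it was at the start of the episode above 0.03 m).
It also fails if it takes over 72 s, if anything falls off the work surface, if the arm or the gripper's body presses on something with over 40 N, if the wrist force passes 120 N, or if a joint passes its speed limit or range.

ROBOT

A 6-joint arm with a two-finger parallel gripper is mounted at the origin on the work surface. World frame = base frame: x ahead of the robot, y to its left, z up, the work surface at z = 0. Lengths are in m, angles in rad, forces in N, time in s.
With the tool pointing down it reaches from about 0.15 to 0.775 m from the base axis. Payload 6.1 kg.
Tool frame: the origin (TCP) lies midway between the tips of the shut fingers; the grasp point (between the pads) lies 19 mm behind it; z points along the fingers, y is the line along which they close (so a half turn about z gives the same grasp; the last joint's range is limited). The gripper opens to 85 mm and grips with 20 to 120 N. Pads are 22 mm wide; open, the fingers measure 114 mm over their backs; the gripper's body (76 mm by 85 mm) begins 54 mm behind the grasp point. The pads swing forward as they close: fully open they stand 13 mm farther back than shut.
Start: joints at [-1.153, 0.126, -0.04, 1.405, 0, 1.571], TCP at [0.213, -0.48, 0.209] pointing down, gripper open.
Joint ranges: [-2.72, 2.72], [-0.95, 1.95], [-1.27, 1.35], [-1.78, 2.02], [-1.46, 1.47], [-3.14, 3.14]. Speed limits (rad/s): [2.39, 2.39, 3.01, 3.14, 3.14, 3.14].

INTERFACE

Orientations are given as a unit quaternion [x, y, z, w].
In Python, from plant import arm gives the robot as it stands.
- The arm moves only by the tool move_arm, never from a script. Its argument "motion" is text: rows parted by semicolons, each of 5 numbers parted by spaces: the finger opening in cm, from 0 to 8.54, then the shift along the tool's x, y, z in cm, then the turn about the tool's z in rad. A call has 1 to 5 rows; each row is the pose to reach, as a shift and turn from the pose commanded when the call began, along the tool's axes at that moment; what a row does not reach only later rows make up. A row lasts 1/12 s, in which the tool goes at most 41.7 mm and 7.16 degrees, less where a joint would pass 70% of its speed; a pose out of reach is approached as far as the arm can. A call with a gripper value outside its range is refused whole. The fingers move at their own pace and stop on an object; "force" is the grip in N (left out, the last holds). Time passes only in rows, so rows that repeat a pose let the fingers close. It gives the time, the measured TCP pose, the force, the opening and the grip force at its end, in the units of the state.
- arm.get_obs(): the state, without advancing time (a new reading comes with each control period).
- arm.get_image(name): name is "scene" or "top"; returns the picture (420x560x3 uint8, red, green, blue); there is no depth.
- arm.camera_model(name): a dict with "camera_matrix" (3x3 intrinsics, pixels), "rvec" (rotation vector, rad) and "tvec" (3), from world to camera coordinates, as OpenCV has them. Camera axes: x right, y down, z forward; pixel columns grow to the right and rows downward; lengths in m; the calibration is good to about 2 mm. A picture is of the moment at which its call begins. camera_model takes no time and is no camera call.
- arm.close_job(): hands the job in; it is judged then, once.
Trained networks look in the newest picture that a camera, given by its name, has taken for a name from the list of things; names that differ only in an ending like _2 or _b are one class to them, and where a whole thing is asked for, a point or a joint stands for the part that bears it (a point fixed in the world has none). Each returns a list of dicts, best first, with "score" (0 to 1); they miss things now and then, are a little off and sometimes report something else, mostly with a low value. They report only what shows in the picture. A call takes as long as a camera call. They do not tell look-alikes from the thing itself.
- arm.cut_out(camera, thing): "mask" (420x560 bool, what is visible of it) and "box" ([left, top, right, bottom] in pixels, round what is visible of it).
The state is a dict: "t": time; "joint_pos": joint angles; "dq": joint speeds; "joint_torque": joint torques, N m; "tcp_pos": TCP position; "orientation": TCP orientation; "ft_force": force on the tool from outside, world axes, zero at the start; "wrist_torque": the same for the moment, N m; "finger_gap": opening from 0.0 (shut) to 1.0 (fully open); "finger_force": force on a finger pad.
Only numpy, scipy, OpenCV 4.12 (cv2) and the standard library are available. Lean on these libraries where they do the work, as an engineer would, in place of code of your own. Each camera call takes 0.05 s, during which the arm holds its last target. There are 200 camera calls.

## Working session

There is one attempt and no reset: what is moved stays moved. The work goes in short steps, Python scripts to look and compute and a tool call to move; the robot and the scene stay as the last step left them, time stands still between calls to the robot, and variables do not carry over. Pictures are saved under pics/ and viewed, at most 10 in all, crops included, and the job is handed in when it is done.

Besides the shell and the picture viewer there is one more tool, called after "Request:" as name(argument=value, ...), one argument or row to a line, values as JSON. move_arm: Moves the arm, as the interface text tells. Its arguments: {"type":"object","properties":{"motion":{"type":"string"},"force":{"type":"number"}},"required":["motion"]}

```bash
mkdir -p pics; ls; python3 - <<'E'
from plant import arm
import cv2
for n in("scene","top"):
    cv2.imwrite(f"pics/{n}0.png",arm.get_image(n)[:,:,::-1])
    m=arm.camera_model(n); print(n,m)
o=arm.get_obs(); print(o)
for n in("scene","top"):
  for th in("winder","hood","prop","isolator_box","isolator","hood_tab","socket"):
    print(n,th,[(round(d["score"],2),d["box"]) for d in arm.cut_out(n,th)][:3])
E
```

```text
pics
scene {'camera_matrix': array([[428.13909155,   0.        , 277.38906473],
       [  0.        , 428.13909155, 201.91052794],
       [  0.        ,   0.        ,   1.        ]]), 'rvec': array([ 1.70980598,  2.09919895, -0.61410044]), 'tvec': array([ 0.05540812, -0.33660464,  1.45651243])}
top {'camera_matrix': array([[409.68302106,   0.        , 273.64626574],
       [  0.        , 409.68302106, 215.1748964 ],
       [  0.        ,   0.        ,   1.        ]]), 'rvec': array([ 2.19500319, -2.00991499,  0.21788518]), 'tvec': array([-0.00215049,  0.49151437,  1.3358384 ])}
{'t': 0.1, 'joint_pos': array([-1.15298548e+00,  1.26319824e-01, -4.05174697e-02,  1.40541051e+00,
       -3.85279844e-07,  1.57078424e+00]), 'dq': array([-0.00055122, -0.00181302,  0.00148598, -0.00056756,  0.00139512,
       -0.00102357]), 'joint_torque': array([ 1.18914118e-04, -4.36900520e+01,  3.53607094e+01,  1.36282996e-02,
        3.01343547e-06,  3.91174666e-06]), 'tcp_pos': array([ 0.21285735, -0.47946341,  0.20790151]), 'orientation': array([ 9.78256993e-01,  2.07395102e-01, -1.50694602e-04, -7.0992
[... 554 characters left out ...]
0, 125.0]), (0.53, [129.9, 149.8, 142.4, 177.1])]
scene hood_tab [(0.95, [274.7, 145.9, 342.2, 280.3])]
scene socket [(0.82, [274.2, 145.4, 344.4, 281.7])]
top winder [(0.81, [224.9, 129.8, 321.9, 256.4])]
top hood [(0.97, [224.5, 130.8, 270.4, 231.7]), (0.48, [227.0, 132.4, 321.2, 252.9])]
top prop [(0.59, [264.8, 172.7, 313.0, 190.5])]
top isolator_box [(0.82, [350.6, 274.6, 379.9, 318.7]), (0.79, [374.2, 213.3, 406.9, 263.8]), (0.58, [224.7, 126.1, 324.5, 255.0])]
top isolator [(0.52, [393.9, 238.7, 405.2, 247.4]), (0.4, [368.5, 297.5, 376.4, 317.2])]
top hood_tab [(0.67, [226.5, 131.2, 268.7, 227.0])]
top socket [(0.75, [167.4, 230.5, 194.0, 249.5]), (0.66, [228.9, 131.1, 268.0, 229.7])]
```

```bash
python3 - <<'E'
import cv2,numpy as np
a=cv2.imread("pics/scene0.png");b=cv2.imread("pics/top0.png")
A=cv2.resize(a[80:350,100:460],(800,600),interpolation=cv2.INTER_CUBIC)
B=cv2.resize(b[120:330,160:440],(800,600),interpolation=cv2.INTER_CUBIC)
cv2.imwrite("pics/a.png",A);cv2.imwrite("pics/b.png",B)
E
```

```text
(no output)
```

View pics/a.png

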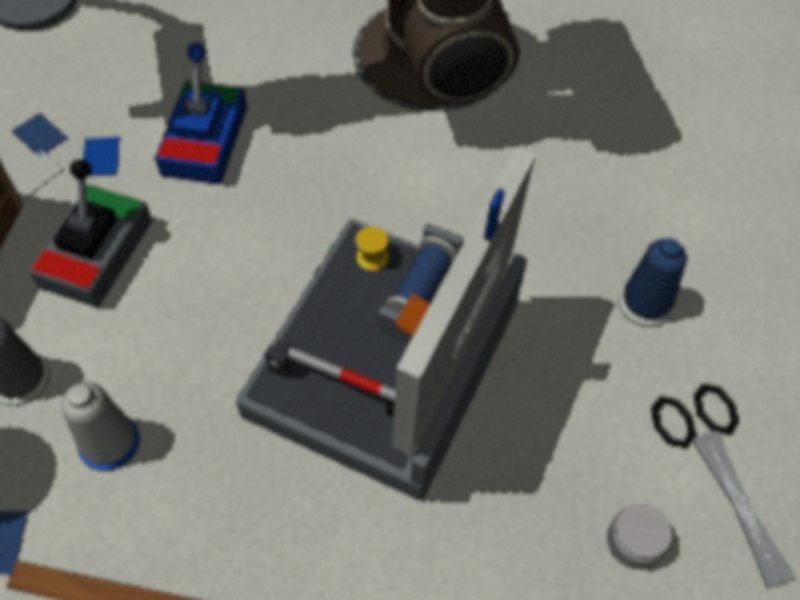

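View pics/b.png

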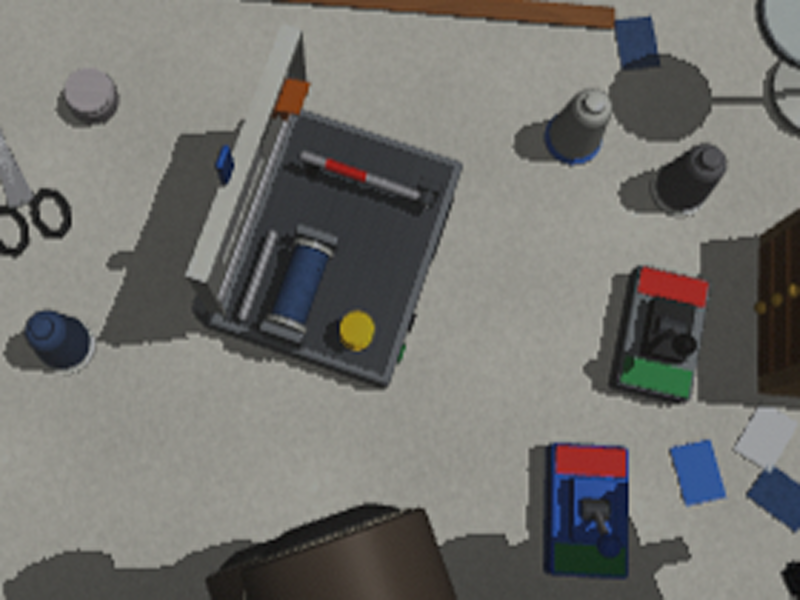

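The grey box with the black lever is the isolator (top px ~(391,237), scene ~(142,190)); the blue box (top ~(366,298), scene ~(190,128)) is the look-alike. The winder shows the hood standing, and the prop with its red sleeve is folded. I'll fit the poses from these marked points.

```bash
cat > h.py <<'E'
from plant import arm
import cv2,numpy as np,json
from scipy.optimize import least_squares
from scipy.spatial.transform import Rotation as R
CM={n:arm.camera_model(n) for n in("scene","top")}
def proj(n,P):
    m=CM[n]; return cv2.projectPoints(np.array(P,float).reshape(-1,1,3),m["rvec"],m["tvec"],m["camera_matrix"],None)[0].reshape(-1,2)
def tri(ps,pt):
    Ps=[CM[n]["camera_matrix"]@np.c_[cv2.Rodrigues(CM[n]["rvec"])[0],CM[n]["tvec"]] for n in("scene","top")]
    X=cv2.triangulatePoints(Ps[0],Ps[1],np.array(ps,float).reshape(2,1),np.array(pt,float).reshape(2,1))[:,0]; return X[:3]/X[3]
def w2(p,P):  # winder/box frame mm -> world m
    x,y,a=p; P=np.array(P,float).reshape(-1,3)/1e3
    c,s=np.cos(a),np.sin(a); return np.c_[x+c*P[:,0]-s*P[:,1],y+s*P[:,0]+c*P[:,1],P[:,2]]
def hoodpt(th,x,r,ins): # inside = below when shut
    return [x,100-r*np.cos(th)-ins*np.sin(th),110+r*np.sin(th)-ins*np.cos(th)]
def proppt(b,r): return [75,-85+r*np.cos(b),80+r*np.sin(b)]
S=lambda u,v:(100+u/2.2222-.3,80+v/2.2222-.3)
T=lambda u,v:(160+u/2.857-.3,120+v/2.857-.3)
E
cat > fit.py <<'E'
from h import *
obs=[("top",T(462,162),lambda p:[145,-115,50]),("top",T(388,383),lambda p:[-145,-115,50]),
("scene",S(240,402),lambda p:[145,-115,50]),("scene",S(352,222),lambda p:[-145,-115,50]),
("top",T(303,157),lambda p:proppt(p[4],157)),("scene",S(342,373),lambda p:proppt(p[4],75)),("scene",S(380,390),lambda p:proppt(p[4],125)),
("top",T(327,165),lambda p:proppt(p[4],125)),("top",T(366,177),lambda p:proppt(p[4],75)),
("scene",S(530,152),lambda p:hoodpt(p[3],-140,185,0)),("top",T(300,30),lambda p:hoodpt(p[3],140,185,0)),
("top",T(225,163),lambda p:hoodpt(p[3],-30,225,0)),("scene",S(494,212),lambda p:hoodpt(p[3],-30,215,0))]
def f(p): return np.concatenate([proj(n,w2(p[:3],g(p)))[0]-np.array(px) for n,px,g in obs])
r=least_squares(f,[.55,.05,0,1.5,.1],loss="soft_l1");print(r.x.round(4));print(f(r.x).reshape(-1,2).round(1))
json.dump(list(r.x),open("w.json","w"))
print("ball",tri(S(80,169),T(684,345)))
C=[("top",T(640,267),[75,45,45]),("top",T(708,282),[75,-45,45]),("scene",S(150,207),[-75,45,45]),("scene",S(35,268),[75,-45,45]),("scene",S(96,288),[75,45,45]),("top",T(690,398),[-75,-45,45]),("top",T(612,384),[-75,45,45])]
g=lambda p:np.concatenate([proj(n,w2(p,c))[0]-np.array(px) for n,px,c in C])
q=least_squares(g,[.5,-.25,0],loss="soft_l1");print(q.x.round(4));print(g(q.x).reshape(-1,2).round(1))
w=r.x
for nm,P in [("pivot",[75,-85,80]),("tip",proppt(w[4],153)),("tab",hoodpt(w[3],-30,220,0)),("sock",hoodpt(w[3],75,155,25)),("tab.9",hoodpt(.9,-30,220,0)),("sleeve",proppt(w[4],100)),("leverOn",None)]:
    if P is not None: print(nm,w2(w[:3],P)[0].round(3))
print("on",w2(q.x,[-80*np.sin(.5),0,67+80*np.cos(.5)]),"off",w2(q.x,[80*np.sin(.5),0,67+80*np.cos(.5)]))
E
python3 fit.py
```

```text
[ 0.5314  0.0335 -0.2519  1.5859  0.0296]
[[ 0.6 -0.2]
 [-0.4  1. ]
 [-3.4 -1.3]
 [-0.9 -3.3]
 [-1.4 -0.6]
 [-0.2  0.1]
 [ 0.7  0.2]
 [-0.9 -0.3]
 [-0.6  0.4]
 [ 0.1 -0.1]
 [-4.3 -2. ]
 [ 0.2 -0.2]
 [-1.3  0.2]]
ball [ 0.42506812 -0.35949146  0.13796092]
[ 0.4535 -0.3589 -0.1341]
[[-2.4 -0.8]
 [-0.1 -0.4]
 [ 0.3 -4.3]
 [-2.4  0.4]
 [-0.8  0.6]
 [-0.7  2. ]
 [-0.   1. ]]
pivot [ 0.583 -0.068  0.08 ]
tip [0.621 0.081 0.085]
tab [0.528 0.141 0.33 ]
sock [0.623 0.09  0.265]
tab.9 [0.493 0.005 0.282]
sleeve [0.608 0.029 0.083]
on [[ 0.41548101 -0.35377281  0.1372066 ]] off [[ 0.49149991 -0.3640323   0.1372066 ]]
```

```bash
cat >> h.py <<'E'
def plan(pos,yaw):
    o=arm.get_obs(); M=R.from_quat(o["orientation"]).as_matrix()
    d=M.T@(np.array(pos)-o["tcp_pos"]); cy=np.arctan2(M[1,0],M[0,0])
    print("shift cm",(d*100).round(2),"turn",round(float(-((yaw-cy+np.pi)%(2*np.pi)-np.pi)),3))
E
python3 - <<'E'
from h import *
def ray(n,px,z):
    m=CM[n];Rm=cv2.Rodrigues(m["rvec"])[0];d=Rm.T@np.linalg.inv(m["camera_matrix"])@[*px,1];c=-Rm.T@m["tvec"];return c+d*(z-c[2])/d[2]
print("blue box",ray("top",T(588,510),.045)[:2],"blue ball",tri(S(196,52),T(608,542)),"red corner",ray("top",T(555,443),.045)[:2],ray("top",T(628,447),.045)[:2])
plan([.359,-.348,.208],-.134); plan([.359,-.348,.115],-.134)
E
```

```text
blue box [ 0.24141405 -0.28206693] blue ball [ 0.20683371 -0.28397588  0.13835773] red corner [ 0.31407606 -0.24097076] [ 0.31690325 -0.32528754]
shift cm [18.69 -6.13  0.06] turn 0.552
shift cm [18.69 -6.13  9.36] turn 0.552
```

Request:
move_arm(
  motion="0 3.7 -1.2 0 0.11; 0 7.5 -2.4 0 0.22; 0 11.2 -3.7 0 0.33; 0 15 -4.9 0 0.44; 0 18.7 -6.1 0 0.55",
  force=40,
)

```text
t: 1.22
tcp_pos: [0.3574, -0.3495, 0.2087]
orientation: [0.998, -0.064, 0.0, 0.0]
ft_force: [0.6, -0.8, 0.4]
finger_gap: 0.297
finger_force: 0.0
```

```bash
python3 - <<'E'
from h import *
plan([.359,-.348,.115],-.134)
t=arm.get_image("top");s=arm.get_image("scene")
A=cv2.resize(s[60:235,80:315],(800,596));
B=cv2.resize(t[190:340,300:500],(800,600))
cv2.imwrite("pics/c.png",np.vstack([cv2.resize(A,(400,300)),cv2.resize(B,(400,300))])[:,:,::-1])
E
```

```text
shift cm [ 0.13 -0.17  9.37] turn 0.006
```

View pics/c.png

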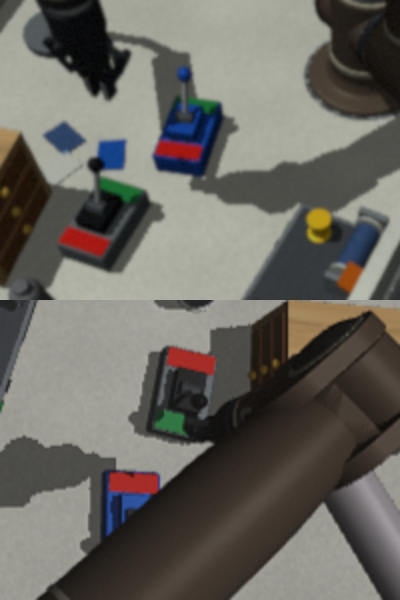

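The crop shows the grey box with its black ball at crop (97,163) and (197,400), and the gripper just beyond the green end, so the choice is confirmed. Next I descend and push.

Request:
move_arm(
  motion="0 0 -0.2 3.2 0; 0 0 -0.2 6.4 0; 0 0 -0.2 9.4 0; 0 0 -0.2 9.4 0",
)

```text
t: 1.65
tcp_pos: [0.3538, -0.3464, 0.109]
orientation: [0.998, -0.061, -0.004, -0.003]
ft_force: [-0.5, 0.6, 0.3]
finger_gap: -0.002
finger_force: 0.0
```

Request:
move_arm(
  motion="0 2 0 0 0; 0 4 0 0 0; 0 6 0 0 0; 0 8 0 0 0; 0 9 0 0 0",
)

```text
t: 2.07
tcp_pos: [0.4479, -0.361, 0.1163]
orientation: [0.998, -0.061, 0.001, 0.001]
ft_force: [-0.7, -0.2, 1.2]
finger_gap: 0.004
finger_force: 0.4
```

Request:
move_arm(
  motion="0 0.6 0 0 0; 0 1.1 0 0 0; 0 1.1 0 0 0",
)

```text
t: 2.32
tcp_pos: [0.4573, -0.3614, 0.1149]
orientation: [0.998, -0.061, 0.0, 0.0]
ft_force: [-0.3, -0.9, -0.2]
finger_gap: -0.003
finger_force: 0.0
```

Request:
move_arm(
  motion="0 0.4 0 0 0; 0 0.8 0 0 0; 0 0.8 0 0 0",
)

```text
t: 2.57
tcp_pos: [0.465, -0.3621, 0.1146]
orientation: [0.998, -0.061, 0.0, -0.0]
ft_force: [-1.0, 0.1, -1.3]
finger_gap: 0.004
finger_force: 0.0
```

Request:
move_arm(
  motion="0 0.3 0 0 0; 0 0.5 0 0 0; 0 0.5 0 0 0",
)

```text
t: 2.82
tcp_pos: [0.4701, -0.3627, 0.1145]
orientation: [0.998, -0.061, 0.0, -0.0]
ft_force: [-0.9, 0.2, -0.4]
finger_gap: 0.003
finger_force: 0.2
```

```bash
python3 - <<'E'
from h import *
arm.get_image("top");s=arm.get_image("scene")
for d in arm.cut_out("scene","isolator"): print(d["score"],d["box"])
q=[.4535,-.3589,-.1341]
for a in(-.5,.2,.35,.5): print(a,proj("scene",w2(q,[80*np.sin(a),0,67+80*np.cos(a)])))
cv2.imwrite("pics/d.png",cv2.resize(s[130:230,90:223],(532,400))[:,:,::-1])
E
```

```text
0.56 [255.6, 181.0, 275.9, 201.9]
0.43 [121.2, 170.3, 139.1, 179.0]
0.43 [184.2, 102.2, 194.4, 124.7]
-0.5 [[139.07462855 153.55383462]]
0.2 [[127.97443993 166.73910422]]
0.35 [[126.08101747 170.81143302]]
0.5 [[124.48808166 175.11396354]]
```

View pics/d.png

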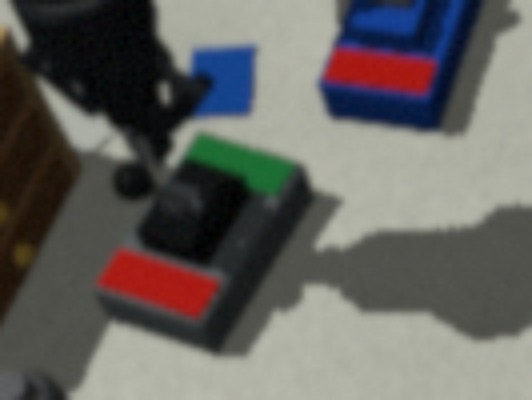

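The ball now stands at about scene px (123,175), close to the full-off position. I'll push until the stop is felt.

Request:
move_arm(
  motion="0 0.2 0 0 0; 0 0.4 0 0 0; 0 0.4 0 0 0",
)

```text
t: 3.22
tcp_pos: [0.4732, -0.3631, 0.1144]
orientation: [0.998, -0.061, -0.001, -0.0]
ft_force: [-4.0, 0.6, 2.2]
finger_gap: -0.002
finger_force: 1.8
```

Request:
move_arm(
  motion="0 0.2 0 0 0; 0 0.4 0 0 0; 0 0.4 0 0 0",
)

```text
t: 3.47
tcp_pos: [0.4739, -0.3632, 0.1143]
orientation: [0.998, -0.061, -0.004, -0.0]
ft_force: [-15.1, 1.8, 5.7]
finger_gap: -0.005
finger_force: 8.0
```

Request:
move_arm(
  motion="0 -2 0 0 0; 0 -4 0 0 0; 0 -4 0 -4 0; 0 -4 0 -8 0; 0 -4 0 -12 0",
)

```text
t: 3.88
tcp_pos: [0.4372, -0.358, 0.2352]
orientation: [0.998, -0.061, -0.001, -0.001]
ft_force: [0.8, -1.6, 0.5]
finger_gap: 0.001
finger_force: 0.0
```

```bash
python3 - <<'E'
from h import *
w=json.load(open("w.json"))
P=w2(w[:3],proppt(w[4],95))[0]; print(P)
plan([P[0],P[1],.235],1.319)
E
```

```text
[0.60653084 0.02442461 0.0828128 ]
shift cm [ 12.16 -40.02   0.06] turn -1.441
```

Request:
move_arm(
  motion="4 1.2 -3.8 0 -0.12; 4 2.4 -7.5 0 -0.24; 4 3.6 -11.3 0 -0.36; 4 4.8 -15 0 -0.48; 4 6 -18.8 0 -0.6",
)

```text
t: 4.3
tcp_pos: [0.5215, -0.1779, 0.2351]
orientation: [0.971, 0.239, 0.001, 0.0]
ft_force: [0.1, -0.8, 0.5]
finger_gap: 0.471
finger_force: 0.0
```

Request:
move_arm(
  motion="4 2 -1.6 0 -0.12; 4 4 -3.2 0 -0.24; 4 6 -4.9 0 -0.36; 4 8 -6.6 0 -0.48; 4 10 -8.2 0 -0.6",
)

```text
t: 4.72
tcp_pos: [0.5724, -0.059, 0.235]
orientation: [0.856, 0.516, 0.001, 0.0]
ft_force: [0.7, -1.0, 0.7]
finger_gap: 0.467
finger_force: 0.0
```

```bash
python3 - <<'E'
from h import *
plan([.6065,.0244,.235],1.319)
E
```

```text
shift cm [ 8.97 -0.88  0.  ] turn -0.234
```

Request:
move_arm(
  motion="4 3 -0.3 0 -0.12; 4 6 -0.6 0 -0.234; 4 9 -0.9 0 -0.234; 4 9 -0.9 0 -0.234",
)

```text
t: 5.05
tcp_pos: [0.608, 0.0276, 0.2339]
orientation: [0.791, 0.612, 0.001, -0.001]
ft_force: [-0.0, 0.6, 0.0]
finger_gap: 0.465
finger_force: 0.0
```

```bash
python3 - <<'E'
from h import *
s=arm.get_image("scene");o=arm.get_obs();print(o["tcp_pos"])
A=cv2.resize(s[130:310,190:370],(600,600),interpolation=cv2.INTER_CUBIC)[:,:,::-1].copy()
w=json.load(open("w.json"))
for P,c in [(w2(w[:3],proppt(w[4],0))[0],(0,255,0)),(w2(w[:3],proppt(w[4],95))[0],(0,255,255)),(w2(w[:3],proppt(w[4],153))[0],(0,255,0)),(o["tcp_pos"],(255,0,255)),(w2(w[:3],[145,-115,50])[0],(255,255,0)),(w2(w[:3],[-145,-115,50])[0],(255,255,0)),(w2(w[:3],hoodpt(w[3],-30,243,0))[0],(255,0,0)),(w2(w[:3],hoodpt(w[3],140,185,0))[0],(255,0,0))]:
    u=(proj("scene",P)[0]-[190,130]+.5)*600/180; cv2.circle(A,tuple(int(v) for v in u),4,c,-1)
cv2.imwrite("pics/e.png",A)
E
```

```text
[0.60718467 0.02548763 0.23406778]
```

View pics/e.png

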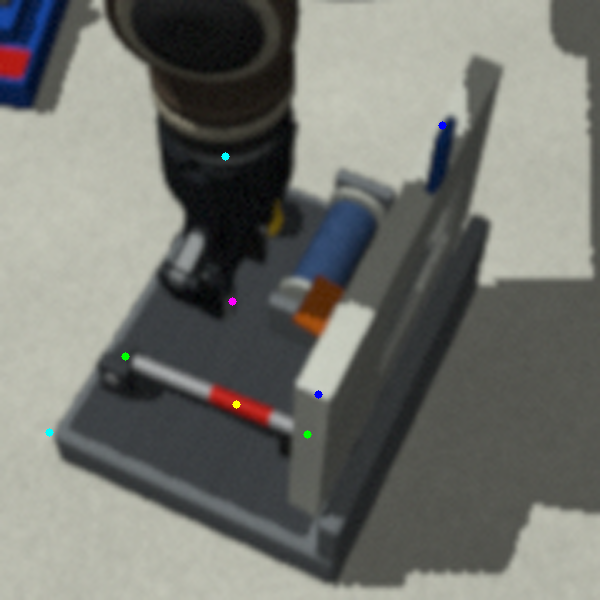

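The model points fall on the rod (pivot, sleeve centre and tip), and the fingers hover over the plane of the sleeve. I'll descend and grip.

Request:
move_arm(
  motion="4 0 0 4 0; 4 0 0 8 0; 4 0 0 12 0; 4 0 0 15 0; 4 0 0 16.8 0",
)

```text
t: 5.52
tcp_pos: [0.6039, 0.0219, 0.0627]
orientation: [0.793, 0.61, -0.002, -0.001]
ft_force: [0.0, -0.5, 0.5]
finger_gap: 0.473
finger_force: 0.0
```

Request:
move_arm(
  motion="4 0 0 0 0; 0 0 0 0 0; 0 0 0 0 0; 0 0 0 0 0; 0 0 0 0 0",
  force=25,
)

```text
t: 5.93
tcp_pos: [0.6075, 0.0228, 0.0687]
orientation: [0.792, 0.61, 0.001, 0.001]
ft_force: [-0.1, 0.2, 0.4]
finger_gap: -0.002
finger_force: 0.1
```

The fingers shut on nothing, so I look again.

```bash
python3 - <<'E'
from h import *
s=arm.get_image("scene");t=arm.get_image("top");o=arm.get_obs();print(o["tcp_pos"],o["finger_gap"],o["ft_force"])
A=cv2.resize(s[190:310,200:320],(400,400),interpolation=cv2.INTER_CUBIC)[:,:,::-1]
B=cv2.resize(t[130:260,220:350],(400,400),interpolation=cv2.INTER_CUBIC)[:,:,::-1]
cv2.imwrite("pics/f.png",np.hstack([A,B]))
print(arm.cut_out("scene","prop")[:1] and [(d["score"],d["box"]) for d in arm.cut_out("scene","prop")])
E
```

```text
[0.60705145 0.02289744 0.06804124] 0.0023139713021463094 [ 0.83929698 -0.62814337 -0.34409162]
[(0.7, [226.6, 231.5, 274.4, 259.8])]
```

View pics/f.png

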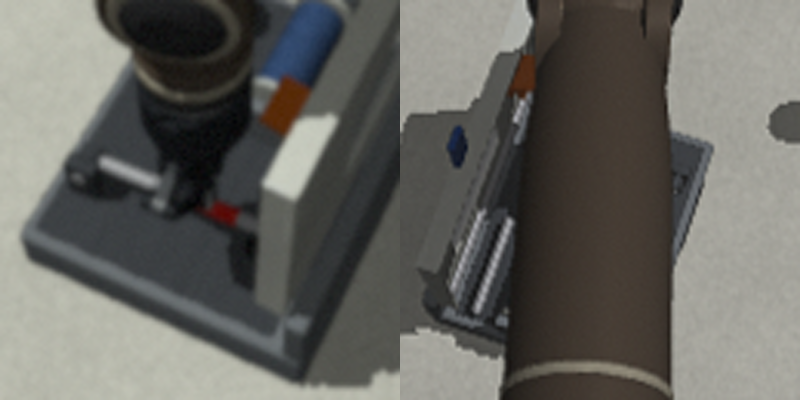

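```bash
python3 - <<'E'
from h import *
o=arm.get_obs();M=R.from_quat(o["orientation"]).as_matrix()
for d in ([0,0,0],[0,0,-.019],[.011,0,0],[-.011,0,0],[0,.015,0],[0,-.015,0]):
    print(d,((proj("scene",o["tcp_pos"]+M@d)[0]-[200,190])*400/120).round())
s=arm.get_image("scene")
cv2.imwrite("pics/g.png",cv2.resize(s[222:272,215:290],(750,500),interpolation=cv2.INTER_CUBIC)[:,:,::-1])
E
```

```text
[0, 0, 0] [200. 211.]
[0, 0, -0.019] [200. 200.]
[0.011, 0, 0] [213. 217.]
[-0.011, 0, 0] [188. 205.]
[0, 0.015, 0] [191. 228.]
[0, -0.015, 0] [210. 195.]
```

View pics/g.png

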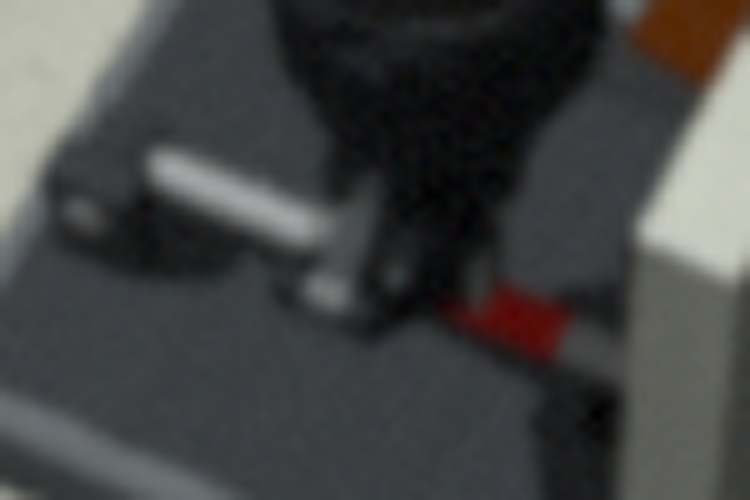

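```bash
python3 - <<'E'
from h import *
o=arm.get_obs();np.savez("low.npz",s=arm.get_image("scene"),p=o["tcp_pos"],q=o["orientation"])
E
```

Request:
move_arm(
  motion="0 0 0 -3 0; 0 0 0 -6 0; 0 0 0 -9 0; 0 0 0 -12 0; 0 0 0 -12 0",
)

```text
t: 6.65
tcp_pos: [0.6085, 0.023, 0.1933]
orientation: [0.792, 0.61, 0.004, 0.003]
ft_force: [-0.3, -0.0, -0.2]
finger_gap: 0.001
finger_force: 0.0
```

```bash
python3 - <<'E'
from h import *
o=arm.get_obs();s=arm.get_image("scene");L=np.load("low.npz")
def draw(im,p,q,x0,y0):
    A=cv2.resize(im[y0:y0+75,x0:x0+75],(600,600),interpolation=cv2.INTER_CUBIC)[:,:,::-1].copy()
    A=cv2.convertScaleAbs(A,alpha=2.0,beta=20)
    M=R.from_quat(q).as_matrix()
    for d,c in(([0,0,0],(255,0,255)),([0,0,-.019],(0,255,255)),([0,0,-.073],(0,255,0)),([.011,0,0],(255,128,0)),([0,.015,0],(0,128,255))):
        u=(proj("scene",p+M@d)[0]-[x0,y0]+.5)*8; cv2.circle(A,tuple(int(v) for v in u),4,c,-1)
    return cv2.resize(A,(400,400))
cv2.imwrite("pics/h.png",np.hstack([draw(L["s"],L["p"],L["q"],222,205),draw(s,o["tcp_pos"],o["orientation"],222,175)]))
print(o["tcp_pos"])
E
```

```text
[0.60845959 0.02304171 0.19329273]
```

View pics/h.png

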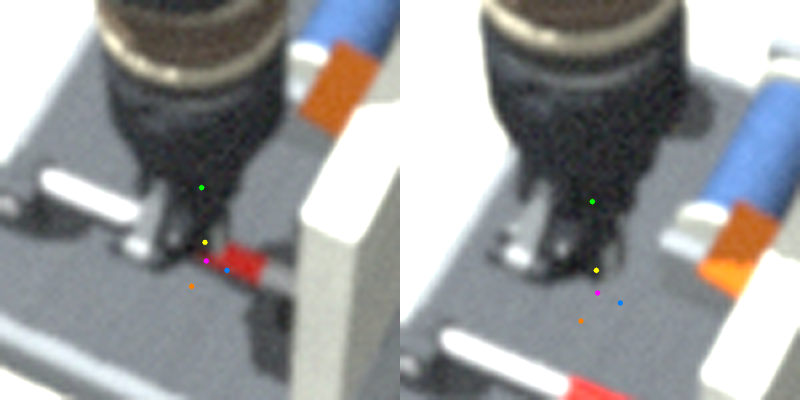

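Request:
move_arm(
  motion="0 0 0 4 0; 0 0 0 8 0; 0 0 0 8.5 0; 0 0 0 8.5 0",
)

```text
t: 7.03
tcp_pos: [0.6032, 0.0228, 0.098]
orientation: [0.792, 0.61, -0.003, -0.002]
ft_force: [-0.5, -0.2, -0.0]
finger_gap: 0.001
finger_force: 0.0
```

Request:
move_arm(
  motion="0 0 0 0.7 0; 0 0 0 1.4 0; 0 0 0 1.4 0",
)

```text
t: 7.28
tcp_pos: [0.6068, 0.0229, 0.088]
orientation: [0.792, 0.61, 0.0, 0.0]
ft_force: [0.0, -0.4, 0.1]
finger_gap: 0.0
finger_force: 0.0
```

Request:
move_arm(
  motion="0 0 0 0.7 0; 0 0 0 1.4 0; 0 0 0 1.4 0",
)

```text
t: 7.53
tcp_pos: [0.6056, 0.0229, 0.0725]
orientation: [0.792, 0.61, -0.001, -0.0]
ft_force: [-0.5, -0.1, 0.0]
finger_gap: -0.001
finger_force: 0.0
```

Request:
move_arm(
  motion="0 0 0 0.4 0; 0 0 0 0.8 0; 0 0 0 0.8 0",
)

```text
t: 7.78
tcp_pos: [0.6057, 0.0229, 0.0648]
orientation: [0.792, 0.61, -0.0, -0.0]
ft_force: [-1.0, -0.6, -0.2]
finger_gap: 0.001
finger_force: 0.0
```

Request:
move_arm(
  motion="0 0 0 0.5 0; 0 0 0 1.0 0; 0 0 0 1.0 0",
)

```text
t: 8.03
tcp_pos: [0.607, 0.0229, 0.0624]
orientation: [0.792, 0.61, 0.002, 0.002]
ft_force: [-14.1, -1.0, 36.4]
finger_gap: 0.0
finger_force: 19.0
```

Request:
move_arm(
  motion="0 0 0 0.3 0; 0 0 0 0.6 0; 0 0 0 0.6 0",
)

```text
t: 8.28
tcp_pos: [0.6076, 0.0228, 0.0618]
orientation: [0.792, 0.61, 0.004, 0.003]
ft_force: [-26.6, -2.0, 68.4]
finger_gap: 0.004
finger_force: 35.3
```

Request:
move_arm(
  motion="0 0 0 -0.8 0; 0 0 0 -1.3 0; 0 0 0 -1.3 0",
)

```text
t: 8.53
tcp_pos: [0.6071, 0.0229, 0.0645]
orientation: [0.792, 0.61, 0.001, 0.001]
ft_force: [-0.7, 0.3, -0.2]
finger_gap: -0.002
finger_force: 0.0
```

Request:
move_arm(
  motion="0 0 0.4 0 0; 0 0 0.8 0 0; 0 0 0.8 0 0",
)

```text
t: 8.78
tcp_pos: [0.6115, 0.0217, 0.0628]
orientation: [0.792, 0.61, -0.001, -0.002]
ft_force: [-11.0, 2.4, 18.9]
finger_gap: 0.003
finger_force: 9.2
```

Request:
move_arm(
  motion="0 0 0.4 0 0; 0 0 0.8 0 0; 0 0 0.8 0 0",
)

```text
t: 9.03
tcp_pos: [0.6219, 0.0187, 0.0611]
orientation: [0.792, 0.61, -0.001, -0.0]
ft_force: [-0.2, -0.1, 0.6]
finger_gap: -0.001
finger_force: 0.0
```

```bash
python3 - <<'E'
from h import *
print("sleeve start",tri(S(342,373),T(366,177)),"end",tri(S(380,390),T(327,165)))
print("pivot",tri(S(284,352),T(428,193)))
w=json.load(open("w.json"));print(w2(w[:3],proppt(w[4],75)),w2(w[:3],proppt(w[4],125)),w2(w[:3],[75,-85,80]))
arm.get_image("scene")
for d in arm.cut_out("scene","prop"): print(d["score"],d["box"])
o=arm.get_obs();print(o["tcp_pos"],o["joint_pos"].round(4))
E
```

```text
sleeve start [0.60228415 0.00442251 0.08392947] end [0.61349211 0.05092141 0.08275186]
pivot [ 0.58918935 -0.06812359  0.08220137]
[[0.60154746 0.00506446 0.08222063]] [[0.6140059  0.05346483 0.08370105]] [[ 0.5828598  -0.06753609  0.08      ]]
0.68 [224.6, 230.2, 278.7, 264.3]
0.31 [113.4, 163.4, 165.6, 216.6]
[0.62132484 0.01868833 0.06105897] [ 3.0100e-02  3.4420e-01 -8.7100e-02  1.1415e+00 -1.0000e-04  1.8596e+00]
```

Request:
move_arm(
  motion="0 0 0.8 0 0; 0 0 1.5 0 0; 0 0 1.5 0 0",
)

```text
t: 9.38
tcp_pos: [0.6376, 0.0145, 0.0621]
orientation: [0.792, 0.61, 0.0, 0.0]
ft_force: [-0.8, -0.3, 0.3]
finger_gap: -0.003
finger_force: 0.0
```

Request:
move_arm(
  motion="0 0 0 0.4 0; 0 0 0 0.8 0; 0 0 0 0.8 0",
)

```text
t: 9.63
tcp_pos: [0.6353, 0.015, 0.0533]
orientation: [0.792, 0.61, -0.001, -0.001]
ft_force: [-0.2, -0.3, 0.0]
finger_gap: -0.003
finger_force: 0.0
```

Request:
move_arm(
  motion="0 0 0 0.4 0; 0 0 0 0.7 0; 0 0 0 0.7 0",
)

```text
t: 9.88
tcp_pos: [0.6355, 0.015, 0.0468]
orientation: [0.792, 0.61, -0.0, -0.0]
ft_force: [0.2, -0.7, 0.7]
finger_gap: 0.0
finger_force: 0.0
```

Request:
move_arm(
  motion="0 0 0 0.3 0; 0 0 0 0.6 0; 0 0 0 0.6 0",
)

```text
t: 10.13
tcp_pos: [0.6358, 0.015, 0.0409]
orientation: [0.792, 0.61, -0.0, -0.0]
ft_force: [0.4, 0.9, 0.8]
finger_gap: -0.001
finger_force: 0.0
```

Request:
move_arm(
  motion="0 0 0 0.4 0; 0 0 0 0.8 0; 0 0 0 0.8 0",
)

```text
t: 10.38
tcp_pos: [0.6356, 0.015, 0.0325]
orientation: [0.792, 0.61, -0.001, -0.0]
ft_force: [-0.0, 0.4, -0.2]
finger_gap: -0.001
finger_force: 0.0
```

Request:
move_arm(
  motion="0 0 0 0.3 0; 0 0 0 0.6 0; 0 0 0 0.6 0",
)

```text
t: 10.63
tcp_pos: [0.6363, 0.015, 0.0276]
orientation: [0.792, 0.61, 0.0, 0.0]
ft_force: [-0.6, 0.2, -0.1]
finger_gap: 0.001
finger_force: 0.0
```

Request:
move_arm(
  motion="0 0 0 0.2 0; 0 0 0 0.4 0; 0 0 0 0.4 0",
)

```text
t: 10.88
tcp_pos: [0.6365, 0.015, 0.0273]
orientation: [0.792, 0.61, 0.001, 0.001]
ft_force: [-7.9, -0.7, 21.9]
finger_gap: -0.005
finger_force: 11.0
```

Request:
move_arm(
  motion="0 0 0 0.2 0; 0 0 0 0.3 0; 0 0 0 0.3 0",
)

```text
t: 11.13
tcp_pos: [0.6366, 0.015, 0.0272]
orientation: [0.792, 0.61, 0.002, 0.001]
ft_force: [-16.2, -0.6, 39.0]
finger_gap: 0.002
finger_force: 19.1
```

The bed (z 0.050) was touched at a reported TCP z of 0.027, so the true tips sit about 22 mm higher than reported. I'll include that offset and grip again.

Request:
move_arm(
  motion="0 0 0 -3 0; 0 0 0 -6 0; 3 0 0 -8 0; 4 0 -2 -8 0; 4 0 -3 -8 0",
)

```text
t: 11.55
tcp_pos: [0.6071, 0.0229, 0.1021]
orientation: [0.792, 0.61, 0.001, 0.001]
ft_force: [0.4, -0.6, 0.5]
finger_gap: 0.418
finger_force: 0.0
```

```bash
python3 - <<'E'
from h import *
plan([.607,.0244,.042],1.319)
E
```

```text
shift cm [ 0.14 -0.06  6.01] turn -0.007
```

Request:
move_arm(
  motion="4 0 0 2 0; 4 0 0 4 0; 4 0 0 5 0; 4 0 0 6 0; 4 0 0 6 0",
)

```text
t: 11.97
tcp_pos: [0.6053, 0.0226, 0.0378]
orientation: [0.792, 0.61, -0.002, -0.001]
ft_force: [-0.2, -0.7, 0.2]
finger_gap: 0.468
finger_force: 0.0
```

Request:
move_arm(
  motion="0 0 0 0 0; 0 0 0 0 0; 0 0 0 0 0; 0 0 0 0 0",
  force=25,
)

```text
t: 12.3
tcp_pos: [0.6077, 0.0227, 0.0415]
orientation: [0.792, 0.61, 0.001, 0.0]
ft_force: [0.0, 0.5, 0.3]
finger_gap: 0.128
finger_force: 24.5
```

```bash
cat >> h.py <<'E'
def red(n,box):
    im=arm.get_image(n).astype(int);r,g,b=im[...,0],im[...,1],im[...,2]
    m=(r>70)&(r>2.2*g)&(r>2.2*b); l,t,rr,bb=box; k=np.zeros_like(m);k[t:bb,l:rr]=1; v,u=np.nonzero(m&k); return u,v
E
python3 - <<'E'
from h import *
w=json.load(open("w.json"))
u,v=red("scene",(200,150,300,280)); print(len(u),u.min(),u.max(),v.min(),v.max())
im=arm.get_image("scene")
for r in range(30,140,8):
    p=proj("scene",w2(w[:3],proppt(w[4],r)))[0]; print(r,p.round(1),im[int(round(p[1])),int(round(p[0]))])
E
```

```text
33 264 287 218 257
30 [237.6 240.8] [156 158 159]
38 [240.4 242. ] [158 159 160]
46 [243.2 243.2] [151 153 153]
54 [246.  244.4] [140 141 142]
62 [248.8 245.6] [36 37 39]
70 [251.7 246.9] [60 63 65]
78 [254.5 248.1] [17 18 19]
86 [257.4 249.3] [11  9 15]
94 [260.2 250.6] [ 9 11 10]
102 [263.1 251.8] [56 12 10]
110 [266. 253.] [82  6  4]
118 [268.9 254.3] [82 18 11]
126 [271.8 255.6] [71 65 65]
134 [274.7 256.8] [65 66 66]
```

Request:
move_arm(
  motion="0 -0.1 0 -0.9 0; 0 -0.3 0 -1.9 0; 0 -0.6 0 -2.9 0; 0 -1.05 0 -3.85 0; 0 -1.05 0 -3.85 0",
)

```text
t: 12.82
tcp_pos: [0.6049, 0.0118, 0.0817]
orientation: [0.793, 0.61, 0.001, 0.001]
ft_force: [1.4, 1.5, -2.1]
finger_gap: 0.128
finger_force: 24.9
```

Request:
move_arm(
  motion="0 -0.5 0 -0.75 0; 0 -1.0 0 -1.4 0; 0 -1.0 0 -1.4 0",
)

```text
t: 13.07
tcp_pos: [0.6026, 0.0026, 0.0947]
orientation: [0.792, 0.61, 0.001, 0.0]
ft_force: [4.0, 2.8, -0.5]
finger_gap: 0.124
finger_force: 25.4
```

```bash
cat > pf.py <<'E'
from h import *
w=json.load(open("w.json"))
def fit():
    im=arm.get_image("scene").astype(int);r,g,b=im[...,0],im[...,1],im[...,2]
    m=(r>60)&(r>2.2*g)&(r>2.2*b)
    best=[]
    for a in np.arange(0,1.6,.02):
        pr=proj("scene",w2(w[:3],[proppt(a,x) for x in np.arange(77,124,2)])).round().astype(int)
        best.append((m[pr[:,1],pr[:,0]].sum(),round(a,2)))
    mx=max(best)[0]; print("sleeve hits",mx,[x for n,x in best if n>=mx-1])
    # full mask extents
    k=np.zeros_like(m);k[150:270,200:300]=1;v,u=np.nonzero(m&k);print("red px",len(u),u.min(),u.max(),v.min(),v.max())
fit()
o=arm.get_obs();print(o["tcp_pos"],o["ft_force"],o["finger_gap"])
E
python3 pf.py
```

```text
sleeve hits 12 [np.float64(0.52), np.float64(0.54), np.float64(0.62), np.float64(0.64)]
red px 28 255 288 217 241
[0.60265267 0.00294967 0.09417209] [4.95258421 1.95874714 1.33959884] 0.13221342847191805
```

Request:
move_arm(
  motion="3.5 0 0 0 0; 3.5 0 0 0 0; 3.5 0.8 0 -0.6 0; 3.5 1.6 0 -1.2 0; 3.5 2.4 0 -1.75 0",
)

```text
t: 13.53
tcp_pos: [0.608, 0.0268, 0.1111]
orientation: [0.792, 0.61, -0.0, -0.0]
ft_force: [-0.1, -0.1, 0.3]
finger_gap: 0.411
finger_force: 0.0
```

Request:
move_arm(
  motion="3.5 0 0 0 0; 0 0 0 0 0; 0 0 0 0 0; 0 0 0 0 0; 0 0 0 0 0",
)

```text
t: 13.95
tcp_pos: [0.6085, 0.0262, 0.1107]
orientation: [0.792, 0.61, 0.001, 0.0]
ft_force: [2.1, 3.0, 1.3]
finger_gap: 0.125
finger_force: 25.6
```

```bash
python3 pf.py; python3 - <<'E'
from h import *
w=json.load(open("w.json"));im=arm.get_image("scene")
cv2.imwrite("pics/i.png",cv2.resize(im[170:270,210:310],(600,600),interpolation=cv2.INTER_CUBIC)[:,:,::-1])
for a in(.55,.62,.7):print(a,[((proj("scene",w2(w[:3],proppt(a,r)))[0]-[210,170]+.5)*6).round() for r in(0,75,125,153)])
E
```

```text
sleeve hits 0 [np.float64(0.0), np.float64(0.02), np.float64(0.04), np.float64(0.06), np.float64(0.08), np.float64(0.1), np.float64(0.12), np.float64(0.14), np.float64(0.16), np.float64(0.18), np.float64(0.2), np.float64(0.22), np.float64(0.24), np.float64(0.26), np.float64(0.28), np.float64(0.3), np.float64(0.32), np.float64(0.34), np.float64(0.36), np.float64(0.38), np.float64(0.4), np.float64(0.42), np.float64(0.44), np.float64(0.46), np.float64(0.48), np.float64(0.5), np.float64(0.52), np.float64(0.54), np.float64(0.56), np.float64(0.58), np.float64(0.6), np.float64(0.62), np.float64(0.64), np.float64(0.66), np.float64(0.68), np.float64(0.7), np.float64(0.72), np.float64(0.74), np.float64(0.76), np.float64(0.78), np.float64(0.8), np.float64(0.82), np.float64(0.84), np.float64(0.86), np.float64(0.88), np.float64(0.9), np.float64(0.92), np.float64(0.94), np.float64(0.96), np.float64(0.98), np.float64(1.0), np.float64(1.02), np.float64(1.04), np.float64(1.06), np.float64(1.08), np.float64(1.1), np.float64(1.12), np.float64(1.14), np.float64(1.16), np.float64(1.18), np.float64(1.2), np.float64(1.22), np.float64(1.24), np.float64(1.26), np.float64(1.28), np.float64(1.3), np.float64(1.32), np.float64(1.34), np.float64(1.36), np.float64(1.38), np.float64(1.4), np.float64(1.42), np.float64(1.44), np.float64(1.46), np.float64(1.48), np.float64(1.5), np.float64(1.52), np.float64(1.54), np.float64(1.56), np.float64(1.58)]
red px 2 284 285 222 225
[0.60848948 0.02624968 0.1106766 ] [2.858068   1.42397457 0.44063099] 0.13036772790760295
0.55 [array([107., 401.]), array([236., 416.]), array([329., 428.]), array([383., 434.])]
0.62 [array([107., 401.]), array([229., 408.]), array([317., 414.]), array([369., 417.])]
0.7 [array([107., 401.]), array([220., 399.]), array([303., 398.]), array([352., 397.])]
```

View pics/i.png

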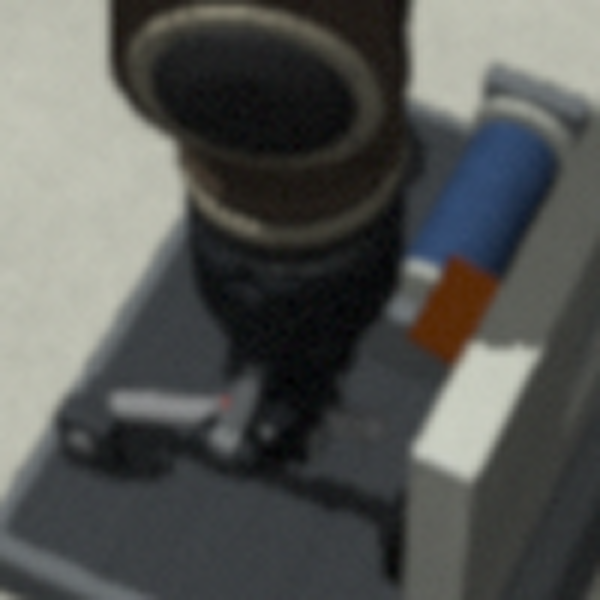

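The rod is gripped near its sleeve's outer half (crop (230–310,400)), at about 0.64 rad. I'll swing on up.

Request:
move_arm(
  motion="0 -0.85 0 -0.95 0; 0 -1.75 0 -1.85 0; 0 -2.8 0 -2.6 0; 0 -3.9 0 -3.3 0; 0 -3.9 0 -3.3 0",
)

```text
t: 14.47
tcp_pos: [0.5985, -0.0133, 0.1449]
orientation: [0.793, 0.609, 0.001, 0.001]
ft_force: [4.0, 0.7, 0.2]
finger_gap: 0.13
finger_force: 25.1
```

```bash
python3 - <<'E'
from h import *
w=json.load(open("w.json"));im=arm.get_image("scene");im2=arm.get_image("top")
o=arm.get_obs();print(o["tcp_pos"],o["ft_force"],o["finger_gap"])
for n in("scene","top"):
  for d in arm.cut_out(n,"prop")[:2]: print(n,d["score"],d["box"])
for a in(1.0,1.1,1.2):print(a,[proj("scene",w2(w[:3],proppt(a,r)))[0].round(1) for r in(0,40,75,125,159)],proj("top",w2(w[:3],proppt(a,159)))[0].round(1))
# bright pixels left of expected lines (r=40) profile
for r in (30,45,60,75,90,145):
    best=[]
    for a in np.arange(.8,1.4,.02):
        p=proj("scene",w2(w[:3],proppt(a,r)))[0].round().astype(int); best.append((int(im[p[1],p[0]].sum()),round(a,2)))
    print(r,sorted(best)[-5:])
E
```

```text
[ 0.59873905 -0.01197615  0.14400653] [ 4.56645964 -0.08082678  2.29132006] 0.1270611208233245
scene 0.5 [222.6, 223.2, 254.5, 239.9]
scene 0.2 [113.0, 162.2, 167.4, 217.3]
1.0 [array([227.3, 236.3]), array([233.7, 233.2]), array([239.6, 230.3]), array([248.8, 225.9]), array([255.4, 222.7])] [285.2 168.4]
1.1 [array([227.3, 236.3]), array([232.4, 232.3]), array([237.1, 228.5]), array([244.4, 222.8]), array([249.8, 218.6])] [289.6 168.9]
1.2 [array([227.3, 236.3]), array([231. , 231.4]), array([234.5, 226.8]), array([239.9, 219.7]), array([243.8, 214.6])] [294.2 169.8]
30 [(302, np.float64(1.08)), (302, np.float64(1.1)), (302, np.float64(1.12)), (302, np.float64(1.14)), (329, np.float64(1.06))]
45 [(197, np.float64(1.3)), (197, np.float64(1.32)), (291, np.float64(1.34)), (291, np.float64(1.36)), (291, np.float64(1.38))]
60 [(269, np.float64(1.28)), (330, np.float64(1.32)), (330, np.float64(1.34)), (330, np.float64(1.36)), (366, np.float64(1.38))]
75 [(224, np.float64(1.3)), (270, np.float64(1.32)), (270, np.float64(1.34)), (280, np.float64(1.36)), (280, np.float64(1.38))]
90 [(193, np.float64(1.3)), (274, np.float64(1.32)), (291, np.float64(1.34)), (291, np.float64(1.36)), (366, np.float64(1.38))]
145 [(196, np.float64(0.8)), (196, np.float64(0.9)), (197, np.float64(0.98)), (201, np.float64(1.02)), (213, np.float64(1.0))]
```

Request:
move_arm(
  motion="3.5 0 0 0 0; 3.5 0 0 0 0; 3.5 0 0 -2 0; 3.5 0 0 -5 0; 3.5 0 0 -9 0",
)

```text
t: 15.08
tcp_pos: [0.5954, -0.0113, 0.2309]
orientation: [0.792, 0.61, -0.003, -0.003]
ft_force: [1.8, 0.6, -0.2]
finger_gap: 0.41
finger_force: 0.0
```

Request:
move_arm(
  motion="3.5 0 0 -4 0; 3.5 0 -4 -8 0; 3.5 0 -8 -12 0; 3.5 0 -12 -12 0; 3.5 0 -12 -12 0",
)

```text
t: 15.5
tcp_pos: [0.479, 0.0197, 0.3561]
orientation: [0.792, 0.61, 0.0, 0.0]
ft_force: [0.0, -0.2, 0.7]
finger_gap: 0.411
finger_force: 0.0
```

```bash
cat > pa.py <<'E'
from h import *
w=json.load(open("w.json"));im=arm.get_image("scene").astype(int);t=arm.get_image("top").astype(int)
print(arm.get_obs()["tcp_pos"])
def mk(im): r,g,b=im[...,0],im[...,1],im[...,2]; return (r>60)&(r>2.2*g)&(r>2.2*b)
for n,I in(("scene",im),("top",t)):
    m=mk(I); res=[]
    k=np.zeros_like(m);k[130:300,200:330]=1; v,u=np.nonzero(m&k)
    if len(u)<3: print(n,"no red");continue
    for a in np.arange(0,1.7,.01):
        L=proj(n,w2(w[:3],[proppt(a,x) for x in np.linspace(75,125,26)]))
        d=np.hypot(L[:,None,0]-u,L[:,None,1]-v); res.append((np.minimum(d.min(0),4).mean()+np.minimum(d.min(1),4).mean(),round(a,2)))
    print(n,len(u),u.min(),u.max(),v.min(),v.max(),sorted(res)[:4])
    for d in arm.cut_out(n,"prop")[:1]: print(d["score"],d["box"])
E
python3 pa.py
```

```text
[0.47899907 0.0197934  0.35648645]
scene 50 238 247 226 233 [(np.float64(2.150819772399319), np.float64(1.01)), (np.float64(2.179093925306322), np.float64(1.0)), (np.float64(2.228387846231214), np.float64(1.02)), (np.float64(2.289956440519086), np.float64(0.99))]
0.6 [225.3, 220.2, 257.4, 240.0]
top no red
```

The prop stands at about 1.00 rad (sleeve at scene px (238–247, 226–233)) and needs 1.10. I'll regrip it and nudge it further.

Request:
move_arm(
  motion="3.5 0 4 2 0; 3.5 0 8 4 0; 3.5 0 12 8 0; 3.5 0 12 12 0; 3.5 0 12 15 0",
)

```text
t: 16.07
tcp_pos: [0.6002, -0.0125, 0.2018]
orientation: [0.793, 0.61, -0.001, -0.001]
ft_force: [-0.1, 0.1, -1.1]
finger_gap: 0.408
finger_force: 0.0
```

Request:
move_arm(
  motion="3.5 0 0 3 0; 3.5 0 0 6 0; 3.5 0 0 6 0; 0 0 0 6 0; 0 0 0 6 0",
)

```text
t: 16.48
tcp_pos: [0.5985, -0.0118, 0.147]
orientation: [0.792, 0.61, 0.0, 0.0]
ft_force: [6.2, -3.5, -5.5]
finger_gap: 0.14
finger_force: 4.2
```

Request:
move_arm(
  motion="0 0 0 0 0; 0 0 0 0 0; 0 -0.5 0 -0.3 0; 0 -1.0 0 -0.6 0; 0 -1.0 0 -0.6 0",
)

```text
t: 16.9
tcp_pos: [0.5961, -0.0225, 0.1535]
orientation: [0.793, 0.61, 0.001, 0.001]
ft_force: [3.9, -3.1, -6.3]
finger_gap: 0.13
finger_force: 25.3
```

Request:
move_arm(
  motion="3.5 0 0 0 0; 3.5 0 0 0 0; 3.5 0 0 -2 0; 3.5 0 0 -5 0; 3.5 0 0 -9 0",
)

```text
t: 17.32
tcp_pos: [0.5936, -0.0209, 0.2417]
orientation: [0.792, 0.61, -0.001, -0.002]
ft_force: [1.3, 0.2, 0.0]
finger_gap: 0.411
finger_force: 0.0
```

Request:
move_arm(
  motion="3.5 0 0 -4 0; 3.5 0 -4 -8 0; 3.5 0 -8 -12 0; 3.5 0 -12 -12 0; 3.5 0 -12 -12 0",
)

```text
t: 17.73
tcp_pos: [0.4767, 0.0102, 0.3666]
orientation: [0.792, 0.61, 0.002, 0.001]
ft_force: [0.9, 0.6, 0.9]
finger_gap: 0.408
finger_force: 0.0
```

```bash
python3 pa.py
```

```text
[0.47658876 0.010287   0.36693947]
scene 44 235 243 223 231 [(np.float64(2.210379970376442), np.float64(1.12)), (np.float64(2.241832328118217), np.float64(1.13)), (np.float64(2.291130167729365), np.float64(1.1)), (np.float64(2.291728952960814), np.float64(1.11))]
0.6 [225.5, 216.3, 253.1, 240.8]
top no red
```

Prop is at about 1.11 rad. Next is the tab.

```bash
python3 - <<'E'
from h import *
w=json.load(open("w.json"))
print("tab tri",tri(S(494,212),T(225,163)),"model 214/220/243",[w2(w[:3],hoodpt(w[3],-30,r,0))[0].round(3) for r in(185,214,220,243)])
# current blue pixels
for n,b in(("scene",(290,120,345,200)),("top",(215,140,262,210))):
    im=arm.get_image(n).astype(int);r,g,bb=im[...,0],im[...,1],im[...,2];m=(bb>60)&(bb>1.8*r)&(bb>1.4*g)
    k=np.zeros_like(m);k[b[1]:b[3],b[0]:b[2]]=1;v,u=np.nonzero(m&k)
    if len(u): print(n,len(u),u.min(),u.max(),v.min(),v.max(),u.mean(),v.mean())
P=w2(w[:3],hoodpt(w[3],-30,220,0))[0]
plan([P[0],P[1],.385],1.319)
E
```

```text
tab tri [0.52947799 0.14293275 0.32807932] model 214/220/243 [array([0.528, 0.14 , 0.295]), array([0.528, 0.141, 0.324]), array([0.528, 0.141, 0.33 ]), array([0.528, 0.141, 0.353])]
scene 131 290 326 165 199 304.46564885496184 187.09923664122138
top 43 236 241 171 183 238.3953488372093 176.1860465116279
shift cm [13.96  1.35 -2.25] turn -0.006
```

Request:
move_arm(
  motion="6 0 0.4 -1.8 0; 6 4 0.8 -1.8 0; 6 8 1.1 -1.8 0; 6 12 1.3 -1.8 0; 6 14 1.3 -1.8 0",
)

```text
t: 18.4
tcp_pos: [0.5296, 0.1447, 0.3774]
orientation: [0.792, 0.611, -0.001, -0.001]
ft_force: [-0.1, -0.4, 0.5]
finger_gap: 0.705
finger_force: 0.0
```

```bash
python3 - <<'E'
from h import *
w=json.load(open("w.json"))
P=w2(w[:3],hoodpt(w[3],-30,220,0))[0]
plan([P[0],P[1],.291],1.319)
o=arm.get_obs();print(o["tcp_pos"])
s=arm.get_image("scene")
M=R.from_quat(o["orientation"]).as_matrix()
A=cv2.resize(s[110:210,260:360],(600,600),interpolation=cv2.INTER_CUBIC)[:,:,::-1].copy();A=cv2.convertScaleAbs(A,alpha=1.6,beta=15)
for p,c in((o["tcp_pos"]+[0,0,.0225],(255,0,255)),(o["tcp_pos"]+[0,0,.0225]+M@[0,.03,0],(0,255,255)),(o["tcp_pos"]+[0,0,.0225]+M@[0,-.03,0],(0,255,0)),(P,(0,0,255))):
    u=(proj("scene",p)[0]-[260,110]+.5)*6;cv2.circle(A,tuple(int(v) for v in u),4,c,-1)
cv2.imwrite("pics/j.png",A)
E
```

```text
shift cm [-0.39 -0.02  8.64] turn -0.005
[0.52962669 0.14465591 0.37740361]
```

View pics/j.png

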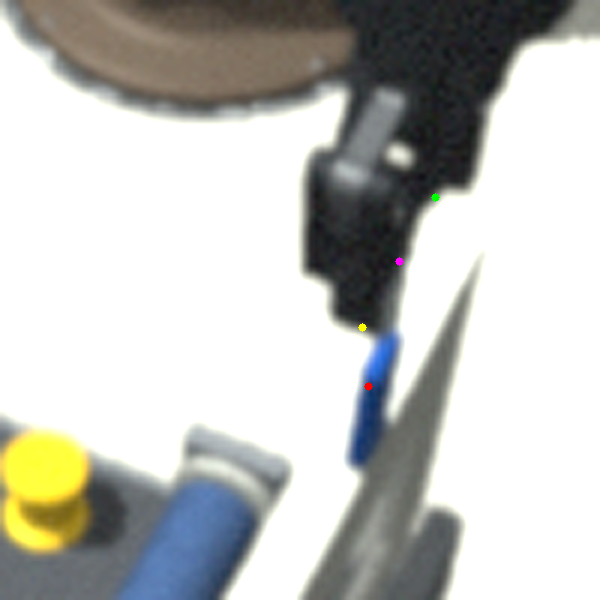

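The fingers straddle the tab's line correctly: near fingertip at (360,325), tab from (388,335) to (358,465). I'll descend and pinch.

Request:
move_arm(
  motion="6 -0.4 0 2.5 0; 6 -0.4 0 5 0; 6 -0.4 0 7 0; 6 -0.4 0 8.5 0; 6 -0.4 0 8.5 0",
)

```text
t: 18.87
tcp_pos: [0.5259, 0.137, 0.2904]
orientation: [0.792, 0.61, -0.003, -0.002]
ft_force: [0.1, 0.6, -0.3]
finger_gap: 0.704
finger_force: 0.0
```

Request:
move_arm(
  motion="0 0 0 0 0; 0 0 0 0 0; 0 0 0 0 0; 0 0 0 0 0; 0 0 0 0 0",
  force=30,
)

```text
t: 19.28
tcp_pos: [0.5283, 0.1373, 0.2964]
orientation: [0.792, 0.61, 0.001, 0.001]
ft_force: [4.6, -1.7, 0.4]
finger_gap: 0.277
finger_force: 32.7
```

```bash
python3 - <<'E'
from h import *
w=json.load(open("w.json"));o=arm.get_obs();print(o["tcp_pos"],o["ft_force"],o["finger_gap"])
a=w[3];
for t in(1.5,1.4,1.3,1.2,1.1,1.05,1.0,.95,.9,.88): 
    p=hoodpt(t,-30,220,0);q=hoodpt(a,-30,220,0);print(t,"tool x cm",round((p[1]-q[1])/10,2),"z",round(-(p[2]-q[2])/10,2))
E
```

```text
[0.52826202 0.13729756 0.29636275] [ 4.60973571 -1.66380364  0.35051336] 0.27734108286704523
1.5 tool x cm -1.89 z 0.05
1.4 tool x cm -4.07 z 0.32
1.3 tool x cm -6.22 z 0.8
1.2 tool x cm -8.3 z 1.49
1.1 tool x cm -10.31 z 2.39
1.05 tool x cm -11.28 z 2.91
1.0 tool x cm -12.22 z 3.49
0.95 tool x cm -13.13 z 4.1
0.9 tool x cm -14.01 z 4.76
0.88 tool x cm -14.35 z 5.04
```

Request:
move_arm(
  motion="0 -1 0 0 0; 0 -2.1 0 0.1 0; 0 -3.2 0 0.2 0; 0 -4.2 0 0.35 0; 0 -5.3 0 0.6 0",
)

```text
t: 19.7
tcp_pos: [0.5157, 0.087, 0.2911]
orientation: [0.792, 0.61, 0.003, 0.001]
ft_force: [8.2, 2.0, 3.0]
finger_gap: 0.272
finger_force: 33.3
```

Request:
move_arm(
  motion="0 -0.55 0 0.1 0; 0 -1.05 0 0.25 0; 0 -2.1 0 0.55 0; 0 -3.2 0 0.95 0; 0 -3.2 0 0.95 0",
)

```text
t: 20.12
tcp_pos: [0.5073, 0.054, 0.2811]
orientation: [0.793, 0.61, 0.002, 0.002]
ft_force: [8.5, -3.6, -1.0]
finger_gap: 0.276
finger_force: 32.1
```

Request:
move_arm(
  motion="0 -0.8 0 0.35 0; 0 -1.6 0 0.7 0; 0 -2.4 0 1.1 0; 0 -3.2 0 1.55 0; 0 -3.2 0 1.55 0",
)

```text
t: 20.53
tcp_pos: [0.4995, 0.0228, 0.2659]
orientation: [0.793, 0.609, 0.002, 0.003]
ft_force: [8.1, -4.9, -0.1]
finger_gap: 0.273
finger_force: 31.2
```

Request:
move_arm(
  motion="0 -0.4 0 0.25 0; 0 -0.8 0 0.5 0; 0 -0.8 0 0.5 0",
)

```text
t: 20.78
tcp_pos: [0.4977, 0.0153, 0.2614]
orientation: [0.793, 0.61, 0.003, 0.003]
ft_force: [8.0, -6.0, 1.5]
finger_gap: 0.273
finger_force: 31.2
```

```bash
cat > hd.py <<'E'
from h import *
w=json.load(open("w.json"));o=arm.get_obs();print(o["tcp_pos"],o["ft_force"])
for n in("scene","top"):
    im=arm.get_image(n).astype(int)
    r,g,b=im[...,0],im[...,1],im[...,2];m=(r>60)&(r>1.4*g)&(g>1.5*b);k=np.zeros_like(m);k[120:280,200:330]=1;v,u=np.nonzero(m&k)
    print(n,"orange",len(u),(u.min(),u.max(),v.min(),v.max(),u.mean().round(1),v.mean().round(1)) if len(u) else "")
    for th in("hood","prop","socket"):
        for d in arm.cut_out(n,th)[:1]: print(n,th,round(d["score"],2),d["box"])
    for a in(.85,.9,.95,1.0,1.1): print(n,a,"corners",[proj(n,w2(w[:3],hoodpt(a,x,185,0)))[0].round(0) for x in(140,-140)],"sock",proj(n,w2(w[:3],hoodpt(a,75,155,25)))[0].round(0))
E
python3 hd.py; python3 pa.py
```

```text
[0.49771932 0.01532195 0.26135152] [ 7.98452414 -6.0411127   1.45995817]
scene orange 22 (np.int64(243), np.int64(250), np.int64(209), np.int64(220), np.float64(246.4), np.float64(214.1))
scene hood 0.92 [237.9, 140.4, 330.5, 283.7]
scene socket 0.83 [236.0, 140.4, 329.5, 281.0]
scene 0.85 corners [array([231., 234.]), array([288., 143.])] sock [247. 220.]
scene 0.9 corners [array([233., 234.]), array([290., 142.])] sock [249. 219.]
scene 0.95 corners [array([236., 234.]), array([293., 142.])] sock [251. 219.]
scene 1.0 corners [array([239., 234.]), array([296., 141.])] sock [253. 219.]
scene 1.1 corners [array([246., 235.]), array([303., 141.])] sock [258. 219.]
top orange 48 (np.int64(321), np.int64(329), np.int64(120), np.int64(125), np.float64(325.5), np.float64(122.4))
top hood 0.58 [229.9, 167.5, 264.3, 235.2]
top socket 0.77 [234.1, 170.4, 259.4, 230.9]
top 0.85 corners [array([300., 148.]), array([269., 234.])] sock [292. 171.]
top 0.9 corners [array([298., 146.]), array([266., 233.])] sock [290. 170.]
top 0.95 corners [array([296., 145.]), array([264., 232.])] sock [289. 169.]
top 1.0 corners [array([293., 143.]), array([261., 231.])] sock [287. 168.]
top 1.1 corners [array([288., 140.]), array([256., 228.])] sock [283. 165.]
[0.49773738 0.0154193  0.26143127]
scene 19 235 240 224 230 [(np.float64(1.7830556335454095), np.float64(1.14)), (np.float64(1.9012292543361302), np.float64(1.15)), (np.float64(1.923450185852504), np.float64(1.13)), (np.float64(2.0904056250935987), np.float64(1.16))]
0.47 [224.4, 221.1, 241.5, 238.4]
top no red
```

Request:
move_arm(
  motion="0 -0.45 0 0.3 0; 0 -0.9 0 0.6 0; 0 -1.3 0 0.9 0; 0 -1.3 0 0.9 0",
)

```text
t: 21.67
tcp_pos: [0.4945, 0.0025, 0.2524]
orientation: [0.793, 0.61, 0.002, 0.003]
ft_force: [9.6, -6.6, 2.0]
finger_gap: 0.274
finger_force: 31.1
```

Request:
move_arm(
  motion="0 -0.2 0 0.15 0; 0 -0.35 0 0.27 0; 0 -0.35 0 0.27 0",
)

```text
t: 21.92
tcp_pos: [0.4937, -0.0006, 0.25]
orientation: [0.793, 0.61, 0.003, 0.003]
ft_force: [8.1, -6.4, 2.8]
finger_gap: 0.272
finger_force: 31.2
```

```bash
python3 hd.py|grep -v top; python3 pa.py
```

```text
[ 0.49373979 -0.00060921  0.25001684] [ 8.10449526 -6.37949755  2.83642985]
scene orange 0 
scene hood 0.87 [231.8, 141.0, 330.6, 282.9]
scene prop 0.59 [222.6, 228.0, 234.4, 241.5]
scene socket 0.57 [229.4, 140.7, 332.7, 283.1]
scene 0.85 corners [array([231., 234.]), array([288., 143.])] sock [247. 220.]
scene 0.9 corners [array([233., 234.]), array([290., 142.])] sock [249. 219.]
scene 0.95 corners [array([236., 234.]), array([293., 142.])] sock [251. 219.]
scene 1.0 corners [array([239., 234.]), array([296., 141.])] sock [253. 219.]
scene 1.1 corners [array([246., 235.]), array([303., 141.])] sock [258. 219.]
[ 0.49372265 -0.00064798  0.25000752]
scene no red
top no red
```

Request:
move_arm(
  motion="0 -0.15 0 0.13 0; 0 -0.3 0 0.25 0; 0 -0.3 0 0.25 0",
)

```text
t: 22.67
tcp_pos: [0.493, -0.0036, 0.2477]
orientation: [0.793, 0.61, 0.003, 0.004]
ft_force: [7.4, -6.4, 3.0]
finger_gap: 0.274
finger_force: 31.2
```

Request:
move_arm(
  motion="0 -0.15 0 0.13 0; 0 -0.3 0 0.25 0; 0 -0.3 0 0.25 0",
)

```text
t: 22.92
tcp_pos: [0.4923, -0.0066, 0.2452]
orientation: [0.793, 0.61, 0.003, 0.004]
ft_force: [8.7, -6.2, 3.8]
finger_gap: 0.279
finger_force: 31.3
```

```bash
python3 - <<'E'
from h import *
w=json.load(open("w.json"));im=arm.get_image("scene").astype(int).sum(2)//3
import scipy.ndimage as nd
for r in(20,30,40,50):
    print(r,[(round(a,2),int(nd.map_coordinates(im.astype(float),[[proj("scene",w2(w[:3],proppt(a,r)))[0][1]],[proj("scene",w2(w[:3],proppt(a,r)))[0][0]]],order=1)[0])) for a in np.arange(.7,1.9,.1)])
print(im[215:243,218:250])
E
```

```text
20 [(np.float64(0.7), 90), (np.float64(0.8), 100), (np.float64(0.9), 114), (np.float64(1.0), 125), (np.float64(1.1), 129), (np.float64(1.2), 118), (np.float64(1.3), 100), (np.float64(1.4), 84), (np.float64(1.5), 70), (np.float64(1.6), 70), (np.float64(1.7), 78), (np.float64(1.8), 90)]
30 [(np.float64(0.7), 95), (np.float64(0.8), 113), (np.float64(0.9), 135), (np.float64(1.0), 156), (np.float64(1.1), 160), (np.float64(1.2), 134), (np.float64(1.3), 89), (np.float64(1.4), 65), (np.float64(1.5), 71), (np.float64(1.6), 93), (np.float64(1.7), 110), (np.float64(1.8), 141)]
40 [(np.float64(0.7), 96), (np.float64(0.8), 108), (np.float64(0.9), 145), (np.float64(1.0), 166), (np.float64(1.1), 169), (np.float64(1.2), 137), (np.float64(1.3), 75), (np.float64(1.4), 65), (np.float64(1.5), 93), (np.float64(1.6), 124), (np.float64(1.7), 164), (np.float64(1.8), 171)]
50 [(np.float64(0.7), 104), (np.float64(0.8), 103), (np.float64(0.9), 126), (np.float64(1.0), 166), (np.float64(1.1), 171), (np.float64(1.2), 138), (np.float64(1.3), 64), (np.float64(1.4), 78), (np.float64(1.5), 115), (np.float64(1.6), 163
[... 3075 characters left out ...]
4 104 105 106 106 105 106 107 104]
 [147 105  71  61  59  56  55  55  54  58  53  41  33  36  52  71  80  85
   87  87  89  95 101 104 107 106 106 106 106 105 105 106]
 [132  82  54  55  56  56  59  58  57  55  48  34  25  20  36  55  70  80
   83  87  88  90  96 100 105 106 106 105 106 105 105 106]
 [119  70  45  42  49  50  56  54  55  54  44  28  22  24  26  35  52  70
   81  86  86  86  91  97 102 105 105 106 105 103 105 105]
 [109  71  42  40  53  53  53  51  53  50  33  22  20  23  24  29  37  53
   68  80  87  87  88  92  98 103 105 105 107 106 105 103]
 [100  75  49  56  74  74  60  45  42  35  25  20  20  26  24  27  30  37
   54  70  82  85  86  88  92  98 105 105 105 106 104 105]]
```

```bash
python3 - <<'E'
from h import *
w=json.load(open("w.json"))
for a in(.8,.85,.9,.95,1.0): print(a,[(i,proj("scene",w2(w[:3],hoodpt(a,140,185,i)))[0].round(1)) for i in(-3,3,16,19)])
for d in arm.cut_out("scene","hood")[:1]: print(d["box"])
E
```

```text
0.8 [(-3, array([228.9, 234.3])), (3, array([227.3, 234.4])), (16, array([223.9, 234.8])), (19, array([223.1, 234.9]))]
0.85 [(-3, array([231.5, 234.2])), (3, array([229.8, 234.2])), (16, array([226.2, 234.4])), (19, array([225.3, 234.4]))]
0.9 [(-3, array([234.3, 234.2])), (3, array([232.5, 234.1])), (16, array([228.6, 234.1])), (19, array([227.7, 234.1]))]
0.95 [(-3, array([237.3, 234.3])), (3, array([235.4, 234.2])), (16, array([231.2, 234. ])), (19, array([230.3, 233.9]))]
1.0 [(-3, array([240.5, 234.6])), (3, array([238.4, 234.4])), (16, array([234., 234.])), (19, array([233. , 233.9]))]
[228.5, 142.5, 327.3, 282.6]
```

Request:
move_arm(
  motion="0 -0.15 0 0.13 0; 0 -0.3 0 0.25 0; 0 -0.3 0 0.25 0",
)

```text
t: 23.27
tcp_pos: [0.4916, -0.0091, 0.243]
orientation: [0.793, 0.61, 0.003, 0.004]
ft_force: [7.7, -5.3, 5.6]
finger_gap: 0.274
finger_force: 31.4
```

Request:
move_arm(
  motion="0 -0.15 0 0.13 0; 0 -0.3 0 0.25 0; 0 -0.3 0 0.25 0",
)

```text
t: 23.52
tcp_pos: [0.4916, -0.0098, 0.2422]
orientation: [0.792, 0.61, 0.006, 0.003]
ft_force: [6.6, 3.8, 14.2]
finger_gap: 0.276
finger_force: 32.0
```

Contact: the hood is now blocked by the prop. I'll ease off the press, open just a little, and check that it stays.

Request:
move_arm(
  motion="0 0.15 0 -0.12 0; 0 0.25 0 -0.2 0; 0 0.25 0 -0.2 0",
)

```text
t: 23.77
tcp_pos: [0.4917, -0.0091, 0.2429]
orientation: [0.792, 0.61, 0.003, 0.004]
ft_force: [7.5, -3.4, 7.8]
finger_gap: 0.277
finger_force: 31.6
```

```bash
cat > ed.py <<'E'
from h import *
im=arm.get_image("scene").astype(float).sum(2)/3;o=arm.get_obs()
def edges(v):
    row=im[v-1:v+2,215:260].mean(0); d=np.diff(row); i=d.argmax(); j=i+d[i:i+18].argmin(); 
    sp=lambda k:(np.arange(max(k-2,0),k+3)+.5+215)@np.abs(d[max(k-2,0):k+3])/np.abs(d[max(k-2,0):k+3]).sum()
    return round(sp(i),2),round(sp(j),2)
print([edges(v) for v in(220,225,230)],o["t"],o["tcp_pos"].round(4),o["ft_force"].round(1),o["finger_gap"].round(3))
E
python3 ed.py
```

```text
Traceback (most recent call last):
  File "ed.py", line 7, in <module>
    print([edges(v) for v in(220,225,230)],o["t"],o["tcp_pos"].round(4),o["ft_force"].round(1),o["finger_gap"].round(3))
                                                                                               ^^^^^^^^^^^^^^^^^^^^^
AttributeError: 'float' object has no attribute 'round'
```

Request:
move_arm(
  motion="3.2 0 0 0 0; 3.2 0 0 0 0",
)

```text
t: 23.98
tcp_pos: [0.4884, -0.0084, 0.2405]
orientation: [0.792, 0.61, 0.001, 0.0]
ft_force: [-1.2, -0.5, -0.4]
finger_gap: 0.377
finger_force: 0.0
```

```bash
python3 ed.py; python3 ed.py
```

```text
Traceback (most recent call last):
  File "ed.py", line 7, in <module>
    print([edges(v) for v in(220,225,230)],o["t"],o["tcp_pos"].round(4),o["ft_force"].round(1),o["finger_gap"].round(3))
                                                                                               ^^^^^^^^^^^^^^^^^^^^^
AttributeError: 'float' object has no attribute 'round'
Traceback (most recent call last):
  File "ed.py", line 7, in <module>
    print([edges(v) for v in(220,225,230)],o["t"],o["tcp_pos"].round(4),o["ft_force"].round(1),o["finger_gap"].round(3))
                                                                                               ^^^^^^^^^^^^^^^^^^^^^
AttributeError: 'float' object has no attribute 'round'
```

```bash
sed -i 's/o\["finger_gap"\].round(3)/o["finger_gap"]/' ed.py; for i in 1 2 3 4 5 6; do python3 ed.py; done
```

```text
[(np.float64(236.91), np.float64(243.88)), (np.float64(233.81), np.float64(241.07)), (np.float64(230.99), np.float64(237.83))] 24.1333 [ 0.4877 -0.0084  0.2395] [ 0.  -0.3 -0.9] 0.37174661145268395
[(np.float64(237.14), np.float64(244.01)), (np.float64(233.86), np.float64(241.01)), (np.float64(230.98), np.float64(238.05))] 24.1833 [ 0.4877 -0.0084  0.2393] [ 0.2  0.6 -1.4] 0.3732310685695935
[(np.float64(237.11), np.float64(244.09)), (np.float64(233.85), np.float64(240.89)), (np.float64(231.07), np.float64(237.99))] 24.2333 [ 0.4877 -0.0084  0.2393] [0.8 0.1 0.7] 0.37264926502149215
[(np.float64(237.11), np.float64(244.05)), (np.float64(233.87), np.float64(240.91)), (np.float64(231.05), np.float64(237.98))] 24.2833 [ 0.4877 -0.0084  0.2392] [-0.4  0.3 -0.4] 0.37315456235890987
[(np.float64(236.9), np.float64(244.09)), (np.float64(233.89), np.float64(241.06)), (np.float64(231.1), np.float64(237.83))] 24.3333 [ 0.4878 -0.0084  0.2393] [-0.4 -0.7 -0.2] 0.37845101224121586
[(np.float64(237.12), np.float64(244.07)), (np.float64(233.91), np.float64(240.91)), (np.float64(231.08), np.float64(237.87))] 24.3833 [ 0.4878 -0.0084  0.2393] [ 0.1 -0.1  1.1] 0.377194596689572
```

The hood holds steady at about 0.91 rad with only the prop carrying it. I'll open wider and withdraw upward.

Request:
move_arm(
  motion="5 0 0 0 0; 5 0 0 0 0; 5 0 0 -2 0; 5 0 0 -5 0; 5 0 0 -8 0",
)

```text
t: 24.8
tcp_pos: [0.4872, -0.0084, 0.3197]
orientation: [0.792, 0.61, -0.001, -0.001]
ft_force: [1.2, 1.0, 0.9]
finger_gap: 0.584
finger_force: 0.0
```

Request:
move_arm(
  motion="5 -2 0 -3 0; 5 -5 -2 -4 0; 5 -9 -5 -4 0; 5 -12 -8 -4 0; 5 -12 -8 -4 0",
)

```text
t: 25.22
tcp_pos: [0.3762, -0.1056, 0.3609]
orientation: [0.793, 0.609, -0.0, 0.001]
ft_force: [0.6, -0.1, 1.2]
finger_gap: 0.582
finger_force: 0.0
```

```bash
python3 ed.py; python3 hd.py | grep -v corners; python3 pa.py; python3 - <<'E'
from h import *
arm.get_image("scene"); print([(round(d["score"],2),d["box"]) for d in arm.cut_out("scene","isolator")])
E
```

```text
[(np.float64(236.92), np.float64(244.1)), (np.float64(233.79), np.float64(241.06)), (np.float64(231.05), np.float64(237.97))] 25.2667 [ 0.3768 -0.1055  0.3609] [ 0.6 -0.9  1.2] 0.5853335507815354
[ 0.37680562 -0.10547593  0.36091468] [ 0.58087972 -0.87238164  1.24062422]
scene orange 0 
scene hood 0.6 [228.5, 140.2, 329.8, 280.3]
scene prop 0.61 [375.4, 182.9, 407.0, 226.6]
scene socket 0.77 [227.4, 141.9, 331.3, 281.3]
top orange 255 (np.int64(264), np.int64(329), np.int64(120), np.int64(177), np.float64(304.4), np.float64(129.2))
top hood 0.95 [231.9, 146.2, 304.5, 237.5]
top prop 0.67 [298.0, 177.1, 312.8, 189.8]
top socket 0.7 [236.1, 147.3, 300.7, 234.2]
[ 0.38052432 -0.10360962  0.35903479]
scene no red
top 24 296 301 175 181 [(np.float64(1.279639128383262), np.float64(1.17)), (np.float64(1.2921251366365303), np.float64(1.16)), (np.float64(1.3394504986311173), np.float64(1.18)), (np.float64(1.3496248369963189), np.float64(1.15))]
0.26 [233.8, 148.5, 301.8, 235.5]
[(0.63, [184.0, 98.4, 196.6, 124.5]), (0.54, [117.9, 168.0, 137.1, 180.8])]
```

```bash
python3 - <<'E'
from h import *
w=json.load(open("w.json"));t=arm.get_image("top").astype(int)
for a in(1.0,1.05,1.1,1.15,1.2,1.25): print(a,[proj("top",w2(w[:3],proppt(a,r)))[0].round(1) for r in(0,40,75,90)])
for a in (.85,.9,.95): print(a,"rim",[proj("top",w2(w[:3],hoodpt(a,75,185,i)))[0].round(1) for i in(-3,16)],"tabend",proj("top",w2(w[:3],hoodpt(a,-30,243,0)))[0].round(1))
print(t[172:188,290:318,0]);print((t[...,0]-t[...,1])[172:188,290:318])
E
```

```text
1.0 [array([308.2, 189.4]), array([302.8, 184.4]), array([297.9, 179.9]), array([295.7, 178. ])]
1.05 [array([308.2, 189.4]), array([303.3, 184.5]), array([298.9, 180.1]), array([296.9, 178.1])]
1.1 [array([308.2, 189.4]), array([303.9, 184.6]), array([299.9, 180.2]), array([298.1, 178.3])]
1.15 [array([308.2, 189.4]), array([304.4, 184.7]), array([300.9, 180.4]), array([299.4, 178.5])]
1.2 [array([308.2, 189.4]), array([304.9, 184.8]), array([302. , 180.6]), array([300.6, 178.8])]
1.25 [array([308.2, 189.4]), array([305.5, 184.9]), array([303. , 180.9]), array([301.9, 179.1])]
0.85 rim [array([292.2, 166.5]), array([296.5, 169.4])] tabend [294.4 199.7]
0.9 rim [array([290. , 165.1]), array([294.5, 168. ])] tabend [291.4 197.9]
0.95 rim [array([287.7, 163.7]), array([292.4, 166.6])] tabend [288.2 196.1]
[[163 163 163 163 168 171 173 169  78  53  53  80  80  88  95  89 101  94
  121 144 146 155 160 157 158 159 158 159]
 [164 162 162 166 170 171 175 140  70  55  58  57  56  56  78  78  88  94
   90 101  95 123 143 141 151 159 158 158]
 [164 163 164 169 170 172 171 119  72  57  57  57  
[... 2760 characters left out ...]
 -1  -1  -1  -3  -2  -3  -2  -2  -3   8  26  29   0  -1  -1  -1  -2   0
   -2  -2  -1  -1  -3  -2  -3  -2  -1  -3]
 [ -1  -2  -2  -2  -4  -2  -2  -3  -2  -3  -3  -3  -2   1   0  -1  -1  -3
   -3  -1  -2  -2  -2  -2  -3  -2  -1  -3]
 [  0  -1  -2  -2  -2  -1  -1  -3  -2  -2  -4  -2  -1   0   0   0   1  -2
   -3  -1  -2  -3  -2  -2  -1  -2  -1  -4]
 [ -1  -2  -2  -3  -3  -2  -2  -2  -3  -2  -2  -3  -1  -1   1   1   0  -1
   -1  -1  -3  -2  -1  -2  -1  -1  -2  -3]
 [ -2  -3  -2  -3  -2  -2  -2  -3  -3  -2  -1  -1   0  -1  -1   2   1   0
    1   1  -3  -4  -3  -2  -1  -1  -4  -4]
 [ -3  -3  -3  -2  -3  -2  -2  -2  -2  -4  -3   0  -1   0   0   0   0   0
    0  -1  -3  -1   0  -1  -1  -1  -4  -4]]
```

The top camera shows the red sleeve running straight into the orange socket (red meets orange at px (297,175)). The prop stands at about 1.1 rad, the hood is steady at about 0.91 rad, and the lever is off. Handing in.

```bash
python3 -c "
from plant import arm
print(arm.close_job())"
```

```text
the job is handed in; nothing more can be done
None
```

I threw the isolator lever to off, swung the prop up and lowered the hood onto it; in the last images the hood stands still at about 0.91 rad on the prop in the orange socket, and the job is handed in with no verdict returned.

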